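# Nudge a filter cube home against the hidden stop and shut the bay

## Robot

A 6-joint arm with a two-finger parallel gripper is mounted at the origin on a cart in front of the work surface, level with it; the furniture and walls round the work are solid. World frame = base frame: x ahead of the robot, y to its left, z up, the work surface at z = 0. Lengths are in m, angles in degrees, forces in N, time in s.
With the tool pointing down it reaches from about 0.25 to 0.725 m from the base axis. Payload 4 kg.
Tool frame: the origin (TCP) lies between the finger pads; the fingertips stand 22 mm ahead of it and the grasp point (between the pads) lies 3 mm ahead of it; z points along the fingers, y is the line along which they close (so a half turn about z gives the same grasp; the last joint's range is limited). The gripper opens to 85 mm and grips with 20 to 120 N. Pads are 22 mm wide; open, the fingers measure 114 mm over their backs; the gripper's body (76 mm by 85 mm) begins 54 mm behind the grasp point. The pads swing forward as they close: fully open they stand 13 mm farther back than shut.
Start: joints at [71.734, 13.785, 0.286, 76.501, 0, 90], TCP at [0.157, 0.475, 0.253] pointing down, gripper open.
Joint ranges: [-155.79, 155.79], [-60.16, 107.12], [-62.33, 73.08], [-114, 123.19], [-81.49, 82.49], [-180, 180]. Speed limits (degrees/s): [159.86, 159.86, 180, 180, 180, 180].

## Interface

Orientations are given as [roll, pitch, yaw] about the fixed x, y, z axes, in that order (R = Rz(yaw) Ry(pitch) Rx(roll)).
In Python, from rig import observe, viewer, job gives the robot as it stands.
- The arm moves only by the tool apply_moves, never from a script. Its argument "targets" is a list of rows, each a list of 5 numbers: the shift along the tool's x, y, z in m, then the turn about the tool's z in degrees, then the opening, from 0 (shut) to 1 (fully open). A call has 1 to 8 rows; each row shifts and turns the commanded pose from where the row before left it, along the tool's axes as they then stand; what a row does not reach is not made up. A row lasts 1/12 s, in which the tool goes at most 41.7 mm and 7.16 degrees, less where a joint would pass 70% of its speed; a pose out of reach is approached as far as the arm can. A call with a gripper value outside its range is refused whole. The fingers move at their own pace and stop on an object; "squeeze" is the grip in N (left out, the last holds). Time passes only in rows, so rows that do not move let the fingers close. It gives the time, the measured TCP pose, the force, the opening and the grip force at its end, in the units of the state.
- observe(): the state, without advancing time (a new reading comes with each control period).
- viewer.grab_frame(name): name is "side" or "top" or "wrist"; returns (picture, depth): 480x640x3 uint8, red, green, blue; 480x640 float32, m along the optical axis (not along the pixel's ray), 0 where there is no reading.
- viewer.camera_info(name): a dict with "fx", "fy", "cx", "cy" (pixels), "R" (3x3) and "t" (3): a world point X has camera coordinates R X + t. Camera axes: x right, y down, z forward; pixel columns grow to the right and rows downward; lengths in m; the calibration is good to about 2 mm. A picture is of the moment at which its call begins: read the wrist's pose just before it. camera_info takes no time and is no camera call; for the wrist camera it gives the pose at the moment of the call.
- job.finish_job(): hands the job in; it is judged then, once.
The state is a dict: "time": time; "joint_positions": joint angles; "dq": joint speeds; "tau": joint torques, N m; "tool_pos": TCP position; "orientation": TCP orientation; "ft_force": force on the tool from outside, world axes, zero at the start; "moment": the same for the moment, N m; "width": finger opening in m; "grip_force": force on a finger pad.
Only numpy, scipy, OpenCV 4.12 (cv2) and the standard library are available. Lean on these libraries where they do the work, as an engineer would, in place of code of your own. Each camera call takes 0.05 s, during which the arm holds its last target. There are 200 camera calls.

## Task

A filter cube has been left short of home in the bay of the black filter housing. Take the ball driver from the bench and with it nudge the cube gently inwards along its slideway until you feel it come up against the sprung stop hidden inside, leaning on it only lightly because a hard push shifts the stop's setting; leave the cube resting against the stop. Then lay the driver back on the bench clear of the housing and slide the shutter fully across the bay mouth, disturbing nothing else.

Things in the scene. Friction and masses are not known exactly. Their poses are not given: they have to be found in the camera images.
- slideway: Aluminium sole plate under the filter housing, fixed, 136 x 140 x 12 mm. Origin on the bench under the middle of the bay mouth, in the plane of the housing's front; +x runs into the bay (the way the cube goes), z up. The cube slides on its top, 12 mm above the bench; it juts 22 mm out of the mouth. From 4 mm inside, two guide bars 42 mm apart keep the cube straight.
- housing: Black housing over the slideway, fixed, same origin and axes: x 0 to 112 mm, y -95 to +36 mm, top 70 mm above the bench (port ring on it to 78 mm). Its roofed bay opens to the front: y -27 to +27 mm, 12 to 56 mm above the bench, 103 mm deep.
- mouth (a point): Middle of the bay mouth, 30 mm above the bench. Straight behind it, unseen, is the stop: a clamped rod with a sprung pad that gives 4 mm at 1.5 N per mm, then is solid; more than 12 N shifts it. Its depth differs from time to time: when the cube meets it the cube's outer face is 12 to 42 mm inside the mouth.
- filter_cube: Black filter cube standing between the guide bars, partly in the bay: 40 mm long (x), 40 wide, 36 tall, 0.14 to 0.28 kg, drags with 0.6 to 2 N. Origin at its underside, midway across its width. Its own +x points out of the bay: the flat outer face to push on is 22 mm from the origin along its +x, the inner face 18 mm the other way.
- driver: Ball driver, 180 mm long, 0.06 kg, lying on the bench, tip roughly away from the robot. Its own y is its length: grey handle 23 mm thick from y = +6 to +90 mm, steel shaft 3 mm thick from y = +6 to the tip at y = -90 mm. Origin halfway along it, at its underside; the axis is 12 mm above that. Balances in the handle, about y = +45 mm.
- shutter (a joint): Sliding aluminium shutter leaf on the housing's front: 0 = fully open (leaf to the right of the mouth, housing y -64 mm), 0.064 m = fully shut (centred on the mouth). It slides along the housing's +y to shut, with 1.5 N drag, and stays where it is left.
- pin (a point): Middle of the upright steel finger pin on the shutter, 12 mm thick, 88 mm above the bench (the pin runs from 79 to 99 mm, over a tab 30 mm long whose top is at 75 mm), 9.5 mm in front of the housing's front face.
- lens_tube: Bystander: black lens tube standing on the bench, 30 mm across, 28 mm tall. Origin under its centre.
- ocular: Bystander: black spare eyepiece standing on the bench, 42 mm across, 60 mm tall. Origin under its centre.
- usb_stick: Bystander: USB stick lying on the bench, 18 x 60 x 9 mm. Origin under its centre.
Mind the look-alikes: they are no part of the job. Of the things that look like the slideway, the larger one is meant.

How it is judged (in metres and radians):
On the way, in this order (a step that is already met when the one before it is completed fails the run):
1. the driver is held and lifted off the bench (contact force between the fingers and driver above 1 N and height (world z) of driver above 0.008 m), for 0.2 s.
2. the driver presses the cube against the stop inside the housing (contact force between filter_cube and housing above 1.5 N and contact force between driver and filter_cube above 1 N and x of filter_cube in the frame of slideway above 0.03 m), for 0.1 s.
3. the shutter is shut (value of joint shutter above 0.061 m), for 0.2 s.
At the end, for the whole second after the job is handed in: The cube is in the bay and still touches the stop (more than 0.1 N), the shutter is within 3 mm of fully shut, and the driver lies at rest flat on the bench, touching neither the housing, its sole plate nor the cube (contact force between filter_cube and housing above 0.1 N and x of filter_cube in the frame of slideway above 0.03 m and linear speed of filter_cube below 0.01 m/s and value of joint shutter above 0.061 m and height (world z) of driver below 0.004 m and linear speed of driver below 0.02 m/s and contact force between driver and housing below 0.05 N and contact force between driver and slideway below 0.05 N and contact force between driver and filter_cube below 0.05 N).
It fails at once if the stop is pressed with more than 12 N (contact force between filter_cube and housing above 12 N).
It fails at once if a bystander is moved more than 15 mm (distance of any of lens_tube, ocular, usb_stick from where it was at the start of the episode above 0.015 m).
It also fails if it takes over 70 s, if anything falls off the work surface, if the arm or the gripper's body presses on something with over 40 N, if the wrist force passes 120 N, or if a joint passes its speed limit or range.

## Working session

There is one attempt and no reset: what is moved stays moved. The work goes in short steps, Python scripts to look and compute and a tool call to move; the robot and the scene stay as the last step left them, time stands still between calls to the robot, and variables do not carry over. Pictures are saved under pics/ and viewed, at most 10 in all, crops included, and the job is handed in when it is done.

Besides the shell and the picture viewer there is one more tool, called as name([rows], argument=value, ...), one row to a line, values as JSON. apply_moves: Moves the arm, as the interface text tells. Its arguments: {"type":"object","properties":{"targets":{"type":"array","items":{"type":"array","items":{"type":"number"}}},"squeeze":{"type":"number"}},"required":["targets"]}

```bash
mkdir -p pics; ls; python3 - <<'E'
from rig import observe, viewer
import cv2,numpy as np
s=observe();print(s)
for n in("side","top","wrist"):
    p,d=viewer.grab_frame(n);cv2.imwrite(f"pics/{n}0.png",p[:,:,::-1]);np.save(f"pics/{n}0.npy",d)
    c=viewer.camera_info(n);print(n,c['fx'],c['cx'],c['cy'],np.round(-np.array(c['R']).T@c['t'],3),np.round(c['R'],2).tolist())
E
```

```text
pics
{'time': 0.0, 'joint_positions': array([7.17332945e+01, 1.38330524e+01, 2.13518712e-01, 7.65001405e+01,
       9.26544457e-04, 8.99991864e+01]), 'dq': array([ 0.01246174,  0.03761761, -0.05698432, -0.0251156 , -0.04000563,
       -0.04649171]), 'tau': array([ 6.37088324e-04, -3.72315216e+01,  2.52409494e+01,  1.69794029e-02,
        6.71223461e-05,  6.44091841e-06]), 'tool_pos': array([0.15653512, 0.47425724, 0.25240415]), 'orientation': array([-1.79880326e+02, -9.28241822e-04,  1.61734106e+02]), 'ft_force': array([-0.59822251,  0.24466761,  0.18485382]), 'moment': array([ 0.01787553,  0.01317293, -0.06057048]), 'grip_force': 0.0, 'width': 0.08556914766777116}
side 582.2190440191923 322.15685623510194 240.48439362167127 [0.276 0.66  0.705] [[-0.95, -0.3, -0.0], [-0.18, 0.58, -0.79], [0.24, -0.76, -0.61]]
top 553.1945694512622 327.07742056235213 244.37295702212143 [ 0.462 -0.122  1.118] [[0.0, -1.0, -0.01], [-1.0, -0.0, -0.09], [0.09, 0.01, -1.0]]
wrist 369.46838074481883 319.85011187870464 236.31806150308273 [0.087 0.498 0.373] [[0.31, 0.95, -0.0], [0.91, -0.3, 0.29], [0.27, -0.09, -0.96]]
```

View pics/top0.png

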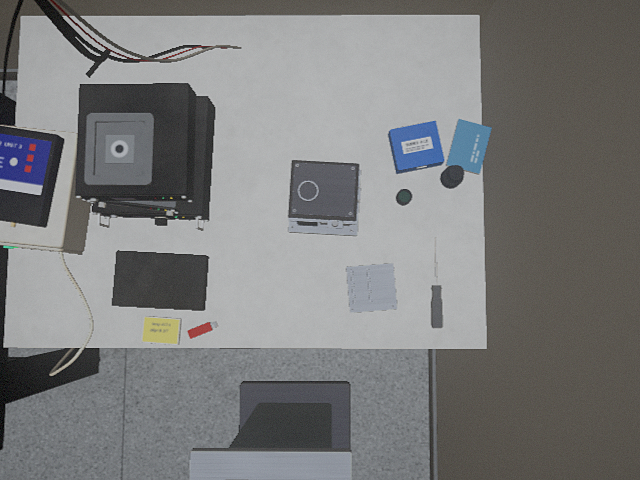

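View pics/side0.png

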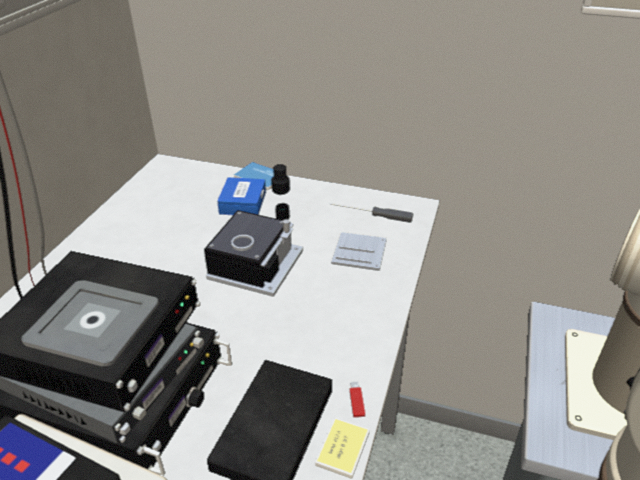

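The top view shows the housing at about (324,195) with its mouth facing the robot (down). The driver is at (436,240–328) with its handle towards the robot, the USB stick is at (202,329), and the lens tube and ocular are at (404,197) and (452,176). The look-alike plate is at (371,288). I'll take a closer crop next.

```bash
cat > h.py <<'E'
import numpy as np,cv2
from rig import observe, viewer
def cam(n):
    c=viewer.camera_info(n);c['R']=np.array(c['R']);c['t']=np.array(c['t']);return c
def ray(c,u,v):
    o=-c['R'].T@c['t'];d=c['R'].T@np.array([(u-c['cx'])/c['fx'],(v-c['cy'])/c['fy'],1]);return o,d
def onz(c,u,v,z):
    o,d=ray(c,u,v);return o+d*(z-o[2])/d[2]
def tri(c1,p1,c2,p2):
    o1,d1=ray(c1,*p1);o2,d2=ray(c2,*p2)
    s=np.linalg.lstsq(np.c_[d1,-d2],o2-o1,rcond=None)[0]
    a=o1+d1*s[0];b=o2+d2*s[1];return (a+b)/2,np.linalg.norm(a-b)
E
python3 - <<'E'
from h import *
p=cv2.imread("pics/top0.png")
a=cv2.resize(p[150:245,280:370],None,fx=6,fy=6,interpolation=cv2.INTER_CUBIC)
q=cv2.imread("pics/side0.png")
b=cv2.resize(q[195:300,195:310],None,fx=5,fy=5,interpolation=cv2.INTER_CUBIC)
cv2.imwrite("pics/ct.png",a);cv2.imwrite("pics/cs.png",b)
c=cam("top")
g=cv2.cvtColor(p,cv2.COLOR_BGR2GRAY)
m=np.zeros_like(g);m[270:335,420:450]=(g[270:335,420:450]<120)
ys,xs=np.nonzero(m);vx,vy,x0,y0=cv2.fitLine(np.c_[xs,ys].astype(np.float32),cv2.DIST_L2,0,.01,.01).ravel()
print("handle",xs.mean(),ys.mean(),ys.min(),ys.max(),vx,vy)
print(onz(c,xs.mean(),ys.mean(),.012))
s=np.zeros_like(g);s[232:282,428:444]=(g[232:282,428:444]<np.median(g[232:282,428:444])-12)
ys,xs=np.nonzero(s);print("shaft",list(zip(xs,ys))[::4])
for n,u,v,z in(("lens",404,197,.028),("ocular",452,176,.06),("usb",202,329,.009)):print(n,onz(c,u,v,z))
E
```

```text
handle 436.06436781609193 307.18850574712644 285 327 0.007508283 0.9999718
[ 0.43272739 -0.32855809  0.012     ]
shaft [(np.int64(435), np.int64(237)), (np.int64(435), np.int64(243)), (np.int64(435), np.int64(248)), (np.int64(435), np.int64(254)), (np.int64(435), np.int64(257)), (np.int64(435), np.int64(259)), (np.int64(435), np.int64(261)), (np.int64(437), np.int64(262)), (np.int64(435), np.int64(265)), (np.int64(435), np.int64(267)), (np.int64(435), np.int64(269)), (np.int64(434), np.int64(272)), (np.int64(434), np.int64(274)), (np.int64(435), np.int64(276)), (np.int64(437), np.int64(277))]
lens [ 0.65098142 -0.26497764  0.028     ]
ocular [ 0.68665843 -0.35403536  0.06      ]
usb [0.38812044 0.13660995 0.009     ]
```

View pics/ct.png

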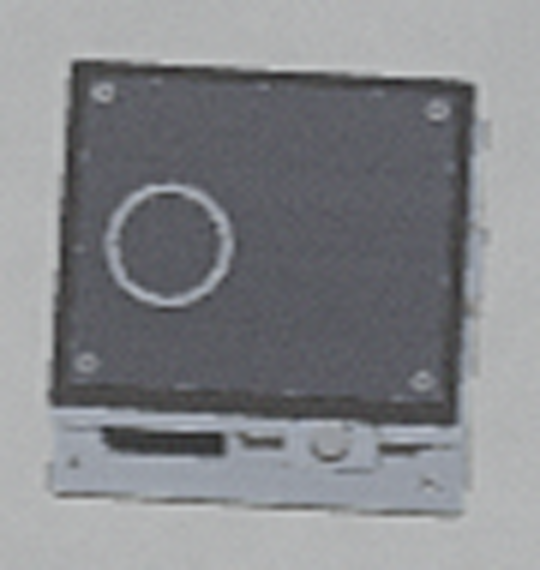

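View pics/cs.png

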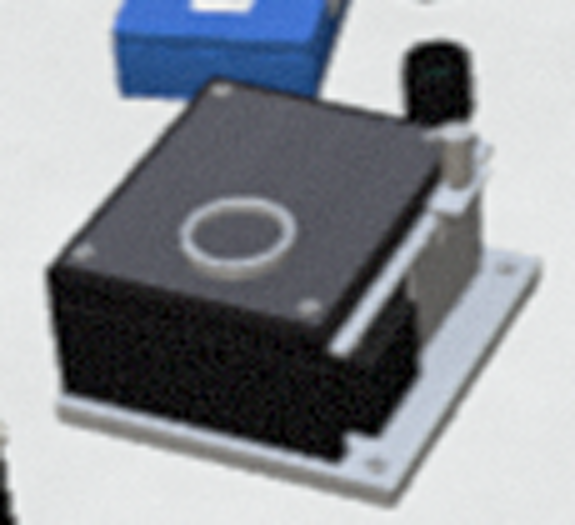

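The crops show the housing top quad at crop px (72,62), (472,84), (458,425), (52,402). The ring is at (170,245), the pin at (328,440), and the black cube just proud of the mouth at (165,440). Next I'll compute the frame and pose from these.

```bash
python3 - <<'E'
from h import *
c=cam("top");cs=cam("side")
T=lambda u,v:(280+u/6-.4,150+v/6-.4)
S=lambda u,v:(195+u/5-.4,195+v/5-.4)
P={}
for n,t,s in(("BL",(72,62),(218,78)),("FL",(52,402),(325,335)),("ring",(170,245),(238,237)),("pintop",(328,440),(458,132)),("plFL",(52,495),(393,500)),("plFR",(464,515),(541,260)),("housBR",(472,84),(440,130))):
    x,e=tri(c,T(*t),cs,S(*s));print(n,np.round(x,4),round(e,4));P[n]=x
for n,t,z in(("BL",(72,62),.07),("BR",(472,84),.07),("FR",(458,425),.07),("FL",(52,402),.07),("ring",(170,245),.078),("pin",(328,440),.099),("plFL",(52,495),.012),("plFR",(464,515),.012),("cubeL",(103,452),.048),("cubeR",(225,455),.048)):
    print(n,np.round(onz(c,*T(*t),z),4))
# driver in both
print("tip",onz(c,435.5,236.5,.012),"end",onz(c,436.3,328,.012),"neck",onz(c,435.8,285,.012))
q=cv2.imread("pics/side0.png");
print("side tip",tri(c,(435.5,236.5),cs,(331,205)),"end",tri(c,(436.3,328),cs,(413,215)))
E
```

```text
BL [ 0.6724 -0.0572  0.158 ] 0.0447
FL [ 0.6067 -0.0379  0.0724] 0.0031
ring [ 0.6559 -0.0755  0.0756] 0.0015
pintop [ 0.5904 -0.1258  0.1009] 0.0017
plFL [ 0.5839 -0.033   0.0067] 0.0026
plFR [ 0.5767 -0.1716  0.0118] 0.0022
housBR [ 0.6672 -0.1821  0.0586] 0.0881
BL [ 0.7157 -0.0436  0.07  ]
BR [ 0.7086 -0.1721  0.07  ]
FR [ 0.5984 -0.1675  0.07  ]
FL [ 0.6056 -0.0382  0.07  ]
ring [ 0.6547 -0.0758  0.078 ]
pin [ 0.5898 -0.126   0.099 ]
plFL [ 0.5821 -0.0338  0.012 ]
plFR [ 0.5756 -0.1719  0.012 ]
cubeL [ 0.5922 -0.0531  0.048 ]
cubeR [ 0.5913 -0.0928  0.048 ]
tip [ 0.57369172 -0.32944109  0.012     ] end [ 0.39181305 -0.32843897  0.012     ] neck [ 0.47664064 -0.32865981  0.012     ]
side tip (array([ 0.57169137, -0.33100006,  0.00697462]), np.float64(0.0051625498720721434)) end (array([ 0.39253764, -0.32673873,  0.02095771]), np.float64(0.00032455704536522276))
```

apply_moves([
  [0,0,0,-7,1],
  [0,0,0,-7,1],
  [0,0,0,-4,1],
  [0,-0.035,0,0,1],
  [-0.013,-0.036,0,0,1],
  [-0.013,-0.036,0,0,1],
  [-0.013,-0.036,0,0,1],
  [-0.013,-0.036,0,0,1],
])

```text
time: 0.82
tool_pos: [0.2077, 0.2938, 0.2529]
orientation: [-180.0, -0.0, 179.8]
ft_force: [1.6, -0.1, 0.1]
width: 0.0854
grip_force: 0.0
```

apply_moves([
  [-0.013,-0.036,0,0,1],
  [-0.013,-0.036,0,0,1],
  [-0.013,-0.036,0,0,1],
  [-0.013,-0.036,0,0,1],
  [-0.013,-0.036,0,0,1],
  [-0.013,-0.036,0,0,1],
  [-0.013,-0.036,0,0,1],
  [-0.013,-0.036,0,0,1],
])

```text
time: 1.48
tool_pos: [0.3105, 0.0052, 0.2535]
orientation: [180.0, 0.1, 179.7]
ft_force: [0.6, 1.6, 0.1]
width: 0.0853
grip_force: 0.0
```

```bash
python3 -c "
from rig import observe
s=observe();print(s['tool_pos'],s['orientation'],s['joint_positions'],s['time'])"
```

```text
[0.31045857 0.00518818 0.25345469] [1.79988930e+02 5.21276793e-02 1.79731177e+02] [ 9.48371353e-01 -8.18311082e+00 -2.30397314e+01  7.50910283e+01
  9.96000346e-03  1.21719398e+00] 1.4833
```

apply_moves([
  [-0.013,-0.036,0,0,1],
  [-0.013,-0.036,0,0,1],
  [-0.013,-0.036,0,0,1],
  [-0.013,-0.036,0,0,1],
  [-0.013,-0.036,0,0,1],
  [-0.013,-0.036,0,0,1],
  [-0.013,-0.036,0,0,1],
  [-0.013,-0.036,0,0,1],
])

```text
time: 2.15
tool_pos: [0.4132, -0.2833, 0.2529]
orientation: [180.0, -0.0, 179.7]
ft_force: [0.8, 0.9, 0.9]
width: 0.0858
grip_force: 0.0
```

apply_moves([
  [-0.02,-0.036,0.03,0,1],
  [0,0,0.03,0,1],
  [0,0,0.03,0,1],
  [0,0,0,0,1],
  [0,0,0,0,1],
])

```text
time: 2.57
tool_pos: [0.4279, -0.3099, 0.1671]
orientation: [179.8, -0.3, 179.7]
ft_force: [0.6, 0.0, 1.2]
width: 0.0855
grip_force: 0.0
```

```bash
python3 - <<'E'
from h import *
s=observe();c=cam("wrist");p,d=viewer.grab_frame("wrist");print(s['tool_pos'],s['orientation'])
cv2.imwrite("pics/w1.png",p[:,:,::-1]);np.savez("pics/w1.npz",**{k:c[k] for k in('fx','fy','cx','cy','R','t')})
E
```

```text
[ 0.42793525 -0.30993685  0.16706792] [179.80875704  -0.26524931 179.72549596]
```

View pics/w1.png

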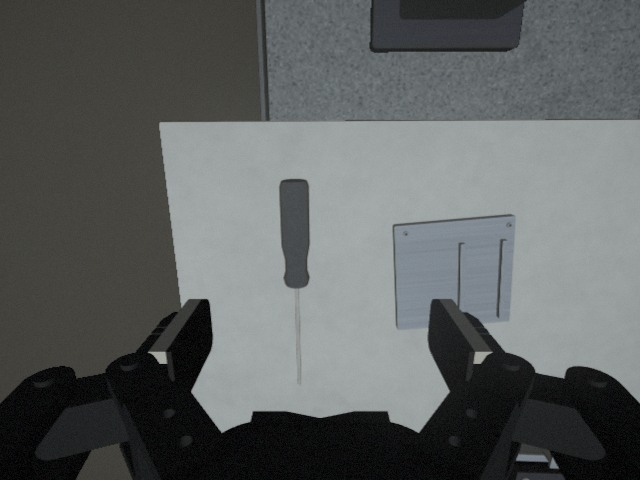

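The wrist view shows the driver handle from (294,180) to (296,287) and the tip at (299,384).

```bash
python3 - <<'E'
from h import *
c=dict(np.load("pics/w1.npz"));t=cam("top")
for n,w,u in(("end",(294,180),(436.3,328)),("neck",(296,287),(435.8,285)),("tip",(299,384),(435.5,236.5))):
    print(n,onz(c,*w,.012),tri(c,w,t,u))
print(observe()['tool_pos'])
E
```

```text
end [ 0.39213511 -0.32764266  0.012     ] (array([ 0.39187114, -0.32766354,  0.014968  ]), np.float64(0.0005107713134080956))
neck [ 0.47874337 -0.3280634   0.012     ] (array([ 0.47657141, -0.32774325,  0.01685533]), np.float64(2.351360771153898e-05))
tip [ 0.57166801 -0.32746792  0.012     ] (array([ 0.57369071, -0.32870818,  0.00988988]), np.float64(0.0022503926357617973))
[ 0.42932016 -0.31072001  0.16919207]
```

apply_moves([
  [-0.009,-0.0175,0.02,0,0.6],
  [0,0,0.03,0,0.6],
  [0,0,0.03,0,0.6],
  [0,0,0.03,0,0.6],
  [0,0,0.018,0,0.6],
  [0,0,0.008,0,0.6],
  [0,0,0,0,0.6],
  [0,0,0,0,0.6],
], squeeze=40)

```text
time: 3.28
tool_pos: [0.4398, -0.3292, 0.0348]
orientation: [-179.9, 0.2, 179.8]
ft_force: [-1.2, 0.5, 0.5]
width: 0.0513
grip_force: 0.0
```

apply_moves([
  [0,0,0.008,0,0.6],
  [0,0,0,0,0.6],
  [0,0,0,0,0.0],
  [0,0,0,0,0.0],
  [0,0,0,0,0.0],
  [0,0,0,0,0.0],
  [0,0,0,0,0.0],
  [0,0,0,0,0.0],
])

```text
time: 3.95
tool_pos: [0.4388, -0.3288, 0.0256]
orientation: [-180.0, 0.1, 179.7]
ft_force: [-1.6, 0.4, 6.0]
width: 0.0216
grip_force: 39.3
```

apply_moves([
  [0,0,-0.01,0,0],
  [0,0,-0.02,0,0],
  [0,0,-0.02,0,0],
  [0.02,0,0,0,0],
  [0.02,0.02,0,0,0],
  [0,0.035,0,0,0],
  [0,0.035,0,0,0],
  [0,0.035,0,0,0],
])

```text
time: 4.62
tool_pos: [0.3982, -0.2024, 0.0751]
orientation: [180.0, 0.0, 179.6]
ft_force: [0.7, 0.8, 0.3]
width: 0.0212
grip_force: 39.3
```

apply_moves([
  [0,0.035,0,0,0],
  [0,0.035,0,0,0],
  [0,0.03,0,0,0],
  [0,0.02,0,2.6,0],
  [0,0,0.02,0,0],
  [0,0,0,0,0],
  [0,0,0,0,0],
  [0,0,0,0,0],
])

```text
time: 5.28
tool_pos: [0.3995, -0.0836, 0.0552]
orientation: [-180.0, -0.0, 177.1]
ft_force: [-0.9, 0.3, -1.3]
width: 0.0213
grip_force: 39.3
```

```bash
python3 - <<'E'
from h import *
s=observe();print(s['tool_pos'],s['orientation'],s['width'],s['ft_force'])
p,d=viewer.grab_frame("top");q,_=viewer.grab_frame("side")
a=cv2.resize(p[150:330,270:400],None,fx=4,fy=4,interpolation=cv2.INTER_CUBIC)[:600]
b=cv2.resize(q[190:310,200:420],None,fx=2.6,fy=2.6,interpolation=cv2.INTER_CUBIC)
z=np.zeros((600,800,3),np.uint8);z[:,:520]=a;z=z[:,:520]
cv2.imwrite("pics/t2.png",np.ascontiguousarray(z[:,:,::-1]));cv2.imwrite("pics/s2.png",cv2.resize(q[190:310,200:400],None,fx=4,fy=4,interpolation=cv2.INTER_CUBIC)[:,:,::-1])
E
```

```text
[ 0.39953763 -0.08364581  0.05518441] [-1.79993365e+02 -1.33011265e-02  1.77100475e+02] 0.021263814878196244 [-0.89197039  0.33225659 -1.32006777]
```

View pics/t2.png

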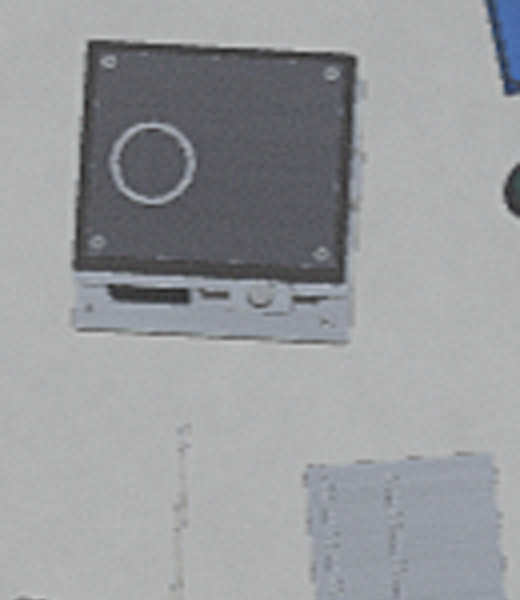

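View pics/s2.png

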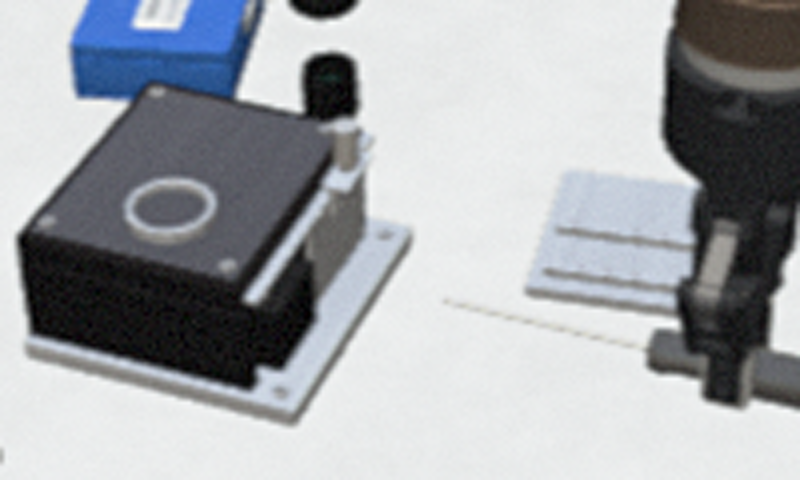

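The driver is held level with its tip at top crop (184,426) and side crop (446,301). The neck is at side crop (645,347). I'll triangulate the tip now.

```bash
python3 - <<'E'
from h import *
t=cam("top");s=cam("side")
x,e=tri(t,(315.6,256.1),s,(311.1,264.9));print(x,e)
x2=onz(t,270+178/4-.4,150+595/4-.4,.042);print("shaft near",x2)
o=np.array([.6035,-.0738]);y=np.radians(-2.9);R=np.array([[np.cos(y),-np.sin(y)],[np.sin(y),np.cos(y)]])
print("housing frame tip",R.T@(x[:2]-o),R.T@(x2[:2]-o), "TCP",R.T@(observe()['tool_pos'][:2]-o))
E
```

```text
[ 0.53261035 -0.08970945  0.04227609] 0.001648194720145759
shaft near [ 0.44983245 -0.08738487  0.042     ]
housing frame tip [-0.06999396 -0.01947559] [-0.15278346 -0.02134197] TCP [-0.2027088  -0.02046873]
```

apply_moves([
  [0,0.0195,0.012,0,0],
  [0,0,0,0,0],
  [-0.015,0,0,0,0],
  [-0.015,0,0,0,0],
  [-0.014,0,0,0,0],
  [0,0,0,0,0],
  [0,0,0,0,0],
  [0,0,0,0,0],
])

```text
time: 6.05
tool_pos: [0.4432, -0.0663, 0.0427]
orientation: [-180.0, -0.1, 177.1]
ft_force: [-1.5, 0.3, -0.8]
width: 0.0214
grip_force: 39.4
```

```bash
python3 - <<'E'
from h import *
f=[]
for i in range(6):
    p,d=viewer.grab_frame("side");s=observe();f.append(s['ft_force'])
print(s['tool_pos'],np.mean(f,0),np.std(f,0))
cv2.imwrite("pics/s3.png",cv2.resize(p[190:310,200:400],None,fx=4,fy=4,interpolation=cv2.INTER_CUBIC)[:,:,::-1])
E
```

```text
[ 0.44382742 -0.06597862  0.04280222] [ 0.10839385 -0.09988967 -0.47840673] [0.32033396 0.34917173 0.35265072]
```

View pics/s3.png

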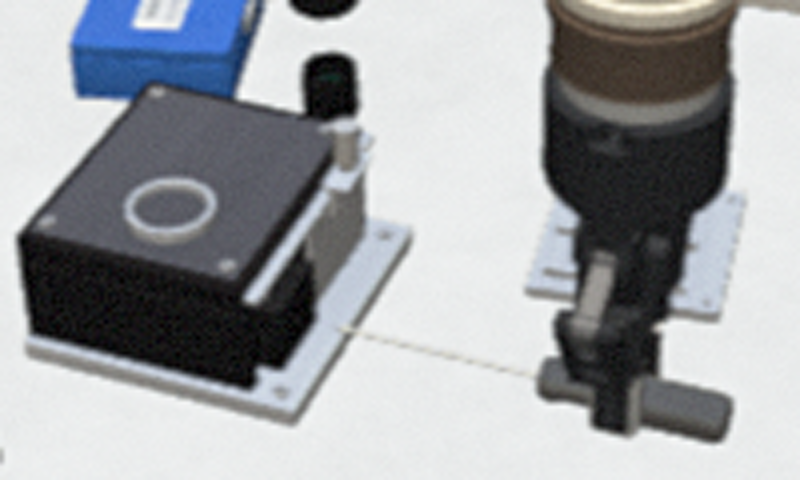

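The tip is at crop (340,325), about 14 mm short of the cube face near (313,310) and centred on it. I'll approach in steps and watch the force.

apply_moves([
  [-0.004,0,0,0,0],
  [-0.004,0,0,0,0],
  [-0.004,0,0,0,0],
  [-0.003,0,0,0,0],
  [-0.003,0,0,0,0],
  [-0.003,0,0,0,0],
  [0,0,0,0,0],
  [0,0,0,0,0],
])

```text
time: 7.02
tool_pos: [0.4656, -0.067, 0.0427]
orientation: [180.0, 0.0, 177.1]
ft_force: [-0.4, -0.3, -1.3]
width: 0.0214
grip_force: 39.4
```

```bash
cat > f.py <<'E'
from h import *
f=[];x=[]
for i in range(6):
    viewer.grab_frame("top");s=observe();f.append(s['ft_force']);x.append(s['tool_pos'])
y=np.radians(-2.9);a=np.array([np.cos(y),np.sin(y),0])
print("push",-np.mean(f,0)@a,"F",np.mean(f,0),"tcp",np.mean(x,0),"along",(np.mean(x,0)-[.6035,-.0738,0])@a+.133)
E
python3 f.py
```

```text
push 0.4220809646316459 F [-0.40947778  0.25947459 -0.7088167 ] tcp [ 0.46543762 -0.06703838  0.0428008 ] along -0.005227656484324494
```

apply_moves([
  [-0.0025,0,0,0,0],
  [-0.0025,0,0,0,0],
  [-0.0025,0,0,0,0],
])

```text
time: 7.57
tool_pos: [0.4726, -0.0674, 0.0427]
orientation: [180.0, -0.0, 177.1]
ft_force: [-1.6, -1.4, -0.4]
width: 0.0216
grip_force: 39.4
```

```bash
python3 f.py; python3 - <<'E'
from h import *
p,_=viewer.grab_frame("side")
cv2.imwrite("pics/s4.png",cv2.resize(p[225:300,240:380],None,fx=5,fy=5,interpolation=cv2.INTER_CUBIC)[:,:,::-1])
E
```

```text
push 0.21829534927067507 F [-0.22493981 -0.125638   -0.54210435] tcp [ 0.47337295 -0.06745672  0.04282599] along 0.002718666942913367
```

View pics/s4.png

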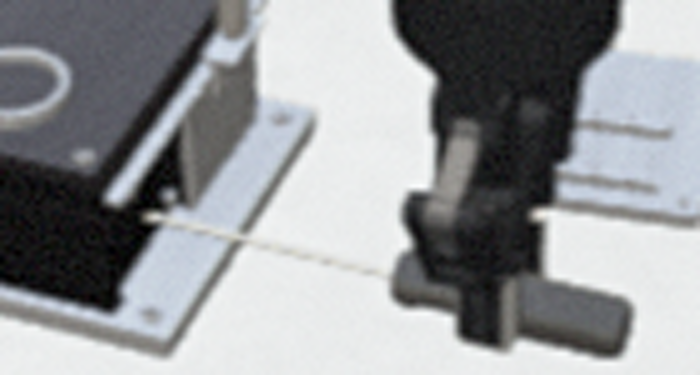

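The tip is on the cube at (145,213), clear of the leaf, and the cube's face is now at about the mouth plane.

apply_moves([
  [-0.002,0,0,0,0],
  [-0.002,0,0,0,0],
  [-0.002,0,0,0,0],
  [0,0,0,0,0],
  [0,0,0,0,0],
])

```text
time: 8.33
tool_pos: [0.4792, -0.0677, 0.0428]
orientation: [-180.0, 0.0, 177.1]
ft_force: [-1.0, 0.7, -0.3]
width: 0.0214
grip_force: 39.4
```

```bash
python3 f.py
```

```text
push -0.2679488854824323 F [ 0.27877133  0.20685576 -0.25189276] tcp [ 0.47912255 -0.06774653  0.04284966] along 0.008475566221785663
```

apply_moves([
  [-0.001,0,0,0,0],
  [-0.001,0,0,0,0],
  [0,0,0,0,0],
])

```text
time: 8.88
tool_pos: [0.4807, -0.0678, 0.0427]
orientation: [-180.0, -0.0, 177.1]
ft_force: [-1.6, -0.9, -0.7]
width: 0.0214
grip_force: 39.4
```

```bash
python3 f.py
```

```text
push 1.496680254556316 F [-1.48430082  0.28225866 -0.45103073] tcp [ 0.48066189 -0.06780544  0.04268871] along 0.010015918023487488
```

apply_moves([
  [-0.001,0,0,0,0],
  [0,0,0,0,0],
  [0,0,0,0,0],
])

```text
time: 9.43
tool_pos: [0.482, -0.0679, 0.0428]
orientation: [-180.0, 0.0, 177.1]
ft_force: [-1.8, -0.3, -0.7]
width: 0.0213
grip_force: 39.4
```

```bash
python3 f.py
```

```text
push 1.0976268311173862 F [-1.09280372  0.12299344 -0.02410898] tcp [ 0.481989   -0.06786873  0.04281026] along 0.011344535372918282
```

Just drag of about 1 N, with no rise, so I'll go on.

apply_moves([
  [-0.001,0,0,0,0],
  [-0.001,0,0,0,0],
  [0,0,0,0,0],
])

```text
time: 9.98
tool_pos: [0.4841, -0.068, 0.0428]
orientation: [-180.0, 0.0, 177.1]
ft_force: [-0.8, -0.1, -0.4]
width: 0.0213
grip_force: 39.4
```

```bash
python3 f.py
```

```text
push 1.0579890392602715 F [-1.03934839  0.39475231 -0.81204784] tcp [ 0.48403385 -0.06798035  0.04280276] along 0.013392406371131454
```

apply_moves([
  [-0.001,0,0,0,0],
  [-0.001,0,0,0,0],
  [0,0,0,0,0],
])

```text
time: 10.53
tool_pos: [0.486, -0.0681, 0.0428]
orientation: [-180.0, 0.0, 177.1]
ft_force: [-1.0, -0.1, -0.1]
width: 0.0212
grip_force: 39.4
```

```bash
python3 f.py
```

```text
push 0.8256398529455384 F [-0.83524589 -0.16872691 -0.62410309] tcp [ 0.48596291 -0.06808225  0.04279214] along 0.015324155496354658
```

apply_moves([
  [-0.001,0,0,0,0],
  [-0.0015,0,0,0,0],
  [0,0,0,0,0],
])

```text
time: 11.08
tool_pos: [0.4886, -0.0682, 0.0428]
orientation: [-180.0, 0.0, 177.1]
ft_force: [-1.0, -0.4, -0.7]
width: 0.0215
grip_force: 39.4
```

```bash
python3 f.py
```

```text
push 0.6186249617352275 F [-0.62485887 -0.10740001 -0.22628211] tcp [ 0.48859732 -0.06820902  0.04282228] along 0.01796161016478258
```

apply_moves([
  [-0.001,0,0,0,0],
  [-0.0015,0,0,0,0],
  [0,0,0,0,0],
])

```text
time: 11.63
tool_pos: [0.491, -0.0683, 0.0428]
orientation: [180.0, 0.0, 177.1]
ft_force: [-0.8, 0.1, -0.7]
width: 0.0217
grip_force: 39.4
```

```bash
python3 f.py
```

```text
push 0.8837711518940106 F [-0.87806956  0.13492175 -0.68176567] tcp [ 0.49098227 -0.06832259  0.04279288] along 0.020349250712082614
```

apply_moves([
  [-0.001,0,0,0,0],
  [-0.0015,0,0,0,0],
  [0,0,0,0,0],
])

```text
time: 12.18
tool_pos: [0.4936, -0.0685, 0.0428]
orientation: [-180.0, 0.0, 177.1]
ft_force: [-0.4, 0.1, -0.5]
width: 0.0214
grip_force: 39.4
```

```bash
python3 f.py
```

```text
push 0.8967698050015533 F [-0.90310357 -0.10233069 -0.75448423] tcp [ 0.49353913 -0.06846254  0.04280262] along 0.02290991142725403
```

apply_moves([
  [-0.001,0,0,0,0],
  [-0.0015,0,0,0,0],
  [0,0,0,0,0],
])

```text
time: 12.73
tool_pos: [0.4961, -0.0686, 0.0428]
orientation: [-180.0, 0.0, 177.1]
ft_force: [-1.7, -0.8, -1.0]
width: 0.0218
grip_force: 39.4
```

```bash
python3 f.py
```

```text
push 0.6226820348057032 F [-0.64261365 -0.37769417 -0.62234625] tcp [ 0.49601297 -0.06857576  0.04280638] along 0.025386314821511408
```

apply_moves([
  [-0.001,0,0,0,0],
  [-0.0015,0,0,0,0],
  [0,0,0,0,0],
])

```text
time: 13.28
tool_pos: [0.4985, -0.0687, 0.0428]
orientation: [-180.0, 0.0, 177.1]
ft_force: [-1.1, -1.0, -0.4]
width: 0.0211
grip_force: 39.4
```

```bash
python3 f.py
```

```text
push 0.7827036036691747 F [-0.78566557 -0.03865772 -0.54306532] tcp [ 0.49852004 -0.06869463  0.042807  ] along 0.027896186221417305
```

apply_moves([
  [-0.001,0,0,0,0],
  [-0.0015,0,0,0,0],
  [0,0,0,0,0],
])

```text
time: 13.83
tool_pos: [0.501, -0.0688, 0.0428]
orientation: [-180.0, 0.0, 177.1]
ft_force: [-1.2, 0.3, -0.4]
width: 0.0214
grip_force: 39.4
```

```bash
python3 f.py
```

```text
push 0.7624798797873233 F [-0.77503961 -0.22863238 -0.63342482] tcp [ 0.50100358 -0.06883308  0.04280592] along 0.0303835530407075
```

apply_moves([
  [-0.001,0,0,0,0],
  [-0.0015,0,0,0,0],
  [0,0,0,0,0],
])

```text
time: 14.38
tool_pos: [0.5035, -0.0689, 0.0428]
orientation: [-180.0, -0.0, 177.1]
ft_force: [-0.9, 0.8, 0.4]
width: 0.0216
grip_force: 39.4
```

```bash
python3 f.py
```

```text
push 0.9414921522051705 F [-0.92835886  0.2830866  -0.58135592] tcp [ 0.50343823 -0.06894339  0.04278011] along 0.03282066472725134
```

apply_moves([
  [-0.001,0,0,0,0],
  [-0.0015,0,0,0,0],
  [0,0,0,0,0],
])

```text
time: 14.93
tool_pos: [0.5051, -0.069, 0.0425]
orientation: [180.0, -0.1, 177.1]
ft_force: [-3.7, -0.1, -0.5]
width: 0.0209
grip_force: 39.4
```

```bash
python3 f.py
```

```text
push 3.7823333165068993 F [-3.76254681  0.48633242 -0.35414899] tcp [ 0.50513951 -0.06895697  0.04249456] along 0.03452044696861878
```

The force jumped from about 0.9 N to 3.8 N, so the cube is on the sprung stop. I'll add half a millimetre for margin, then withdraw.

apply_moves([
  [-0.0005,0,0,0,0],
  [0,0,0,0,0],
  [0,0,0,0,0],
  [0,0,0,0,0],
  [0,0,0,0,0],
])

```text
time: 15.65
tool_pos: [0.506, -0.069, 0.0426]
orientation: [180.0, -0.0, 177.1]
ft_force: [-4.8, 0.7, 1.0]
width: 0.0213
grip_force: 39.4
```

```bash
python3 f.py
```

```text
push 4.856924709783347 F [-4.83445347  0.56653058 -0.4003186 ] tcp [ 0.5060766  -0.06904625  0.04268469] along 0.03546085407313347
```

apply_moves([
  [0.002,0,0,0,0],
  [0.01,0,0,0,0],
  [0.02,0,0,0,0],
  [0.025,0,0,0,0],
  [0.025,0,0,0,0],
  [0.025,0,0,0,0],
  [0,0,-0.02,0,0],
  [0,0,-0.01,0,0],
])

```text
time: 16.62
tool_pos: [0.3996, -0.0639, 0.074]
orientation: [-180.0, 0.2, 177.1]
ft_force: [1.2, -1.0, -0.4]
width: 0.0213
grip_force: 39.3
```

apply_moves([
  [0,-0.02,0,-2.6,0],
  [0,-0.035,0,0,0],
  [0,-0.035,0,0,0],
  [0,-0.035,0,0,0],
  [0,-0.035,0,0,0],
  [0,-0.035,0,0,0],
  [0,-0.035,0,0,0],
  [-0.02,-0.02,0,0,0],
])

```text
time: 17.28
tool_pos: [0.4167, -0.3188, 0.0739]
orientation: [-179.8, 0.1, 179.4]
ft_force: [0.7, 0.2, 0.5]
width: 0.0214
grip_force: 39.4
```

apply_moves([
  [-0.02,-0.01,0.015,0,0],
  [0,0,0.015,0,0],
  [0,0,0.01,0,0],
  [0,0,0.005,0,0],
  [0,0,0,0,0],
  [0,0,0,0,0],
  [0,0,0,0,0],
  [0,0,0,0,0],
])

```text
time: 17.95
tool_pos: [0.4379, -0.3241, 0.0288]
orientation: [-179.9, 0.1, 179.8]
ft_force: [1.0, 0.1, -0.5]
width: 0.0213
grip_force: 39.4
```

apply_moves([
  [0,0,0.0015,0,0],
  [0,0,0.001,0,0],
  [0,0,0,0,0],
  [0,0,0,0,0],
])

```text
time: 18.28
tool_pos: [0.4376, -0.324, 0.0257]
orientation: [-180.0, 0.0, 179.7]
ft_force: [0.6, 0.2, 1.7]
width: 0.0213
grip_force: 39.7
```

apply_moves([
  [0,0,0,0,0.3],
  [0,0,0,0,0.35],
  [0,0,0,0,0.5],
  [0,0,0,0,0.6],
  [0,0,0,0,0.6],
  [0,0,0,0,0.6],
  [0,0,-0.01,0,0.6],
  [0,0,-0.02,0,0.6],
])

```text
time: 18.95
tool_pos: [0.4355, -0.3225, 0.0536]
orientation: [179.8, -0.3, 179.7]
ft_force: [0.3, 1.0, -0.4]
width: 0.0515
grip_force: 0.0
```

apply_moves([
  [0,0,-0.03,0,0.6],
  [0,0,-0.03,0,0.6],
  [0,0,-0.03,0,0.0],
  [0.02,0.03,0,0,0],
  [0,0.035,0,0,0],
  [0,0,0,0,0],
  [0,0,0,0,0],
])

```text
time: 19.53
tool_pos: [0.4175, -0.2576, 0.1464]
orientation: [-180.0, 0.0, 179.9]
ft_force: [0.5, 0.0, 0.4]
width: -0.0001
grip_force: 0.0
```

```bash
python3 - <<'E'
from h import *
s=observe();print(s['tool_pos'],s['orientation'],s['width'],s['joint_positions'])
c=cam("wrist");t=cam("top")
p,_=viewer.grab_frame("top");q,_=viewer.grab_frame("side");w,_=viewer.grab_frame("wrist")
a=cv2.resize(p[150:340,270:460],None,fx=2.1,fy=2.1,interpolation=cv2.INTER_CUBIC)
b=cv2.resize(q[160:300,200:430],None,fx=1.73,fy=1.73,interpolation=cv2.INTER_CUBIC)
z=np.zeros((600,800,3),np.uint8);z[:a.shape[0],:a.shape[1]]=a;z[:b.shape[0],400:400+b.shape[1]]=b[:,:400]
ww=cv2.resize(w,(400,300));z[300:600,400:800]=ww
cv2.imwrite("pics/m5.png",z[:,:,::-1])
E
```

```text
[ 0.41754693 -0.25763155  0.14635401] [-1.79966348e+02  4.31811066e-02  1.79869499e+02] -9.913864426048125e-05 [-3.16715971e+01  1.70068729e+01 -1.20620728e+01  6.08766487e+01
 -6.09215828e-03 -3.15410866e+01]
```

View pics/m5.png

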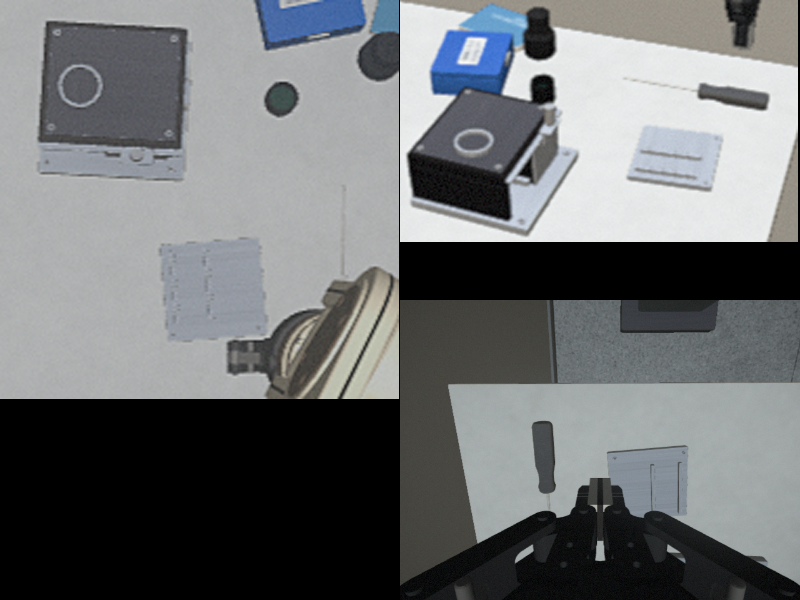

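The driver lies flat at its old place, and the housing and bystanders are undisturbed. Next I'll bring the closed fingers to the right of the pin.

apply_moves([
  [0,0,0,2.8,0],
  [-0.033,0.021,0,0,0],
  [-0.033,0.021,0,0,0],
  [-0.033,0.021,0,0,0],
  [-0.033,0.021,0,0,0],
  [-0.033,0.02,0,0,0],
  [0,0,0,0,0],
  [0,0,0,0,0],
])

```text
time: 20.35
tool_pos: [0.5896, -0.1633, 0.1439]
orientation: [-180.0, -0.1, 177.0]
ft_force: [-0.5, -0.7, 0.4]
width: -0.0001
grip_force: 0.0
```

apply_moves([
  [0,0,0.02,0,0],
  [0,0,0.01,0,0],
  [0,0,0.005,0,0],
  [0,0,0,0,0],
  [0,0,0,0,0],
])

```text
time: 20.77
tool_pos: [0.5872, -0.1645, 0.1102]
orientation: [180.0, -0.1, 176.9]
ft_force: [0.2, 0.3, -0.4]
width: -0.0001
grip_force: 0.0
```

```bash
cat > g.py <<'E'
from h import *
o=np.array([.6035,-.0738]);y=np.radians(-2.9);R=np.array([[np.cos(y),-np.sin(y)],[np.sin(y),np.cos(y)]])
s=observe();print(R.T@(s['tool_pos'][:2]-o),s['tool_pos'],s['orientation'],s['ft_force'],"pin",R.T@(np.array([.590,-.126])-o))
E
python3 g.py
```

```text
[-0.01170387 -0.09142726] [ 0.58718555 -0.16451804  0.1101682 ] [ 1.79993014e+02 -5.98468238e-02  1.76857148e+02] [ 0.16150449  0.32512081 -0.36987537] pin [-0.01084176 -0.05281616]
```

apply_moves([
  [0,0,0.003,0,0],
  [0,0.005,0,0,0],
  [0,0.005,0,0,0],
  [0,0.005,0,0,0],
  [0,0.005,0,0,0],
  [0,0.005,0,0,0],
  [0,0,0,0,0],
  [0,0,0,0,0],
])

```text
time: 21.43
tool_pos: [0.5895, -0.1381, 0.1074]
orientation: [180.0, 0.0, 177.0]
ft_force: [0.3, -0.4, -0.4]
width: 0.0002
grip_force: 0.0
```

```bash
cp f.py f2.py; python3 g.py; python3 f2.py; python3 - <<'E'
from h import *
p,_=viewer.grab_frame("side")
cv2.imwrite("pics/s6.png",cv2.resize(p[195:300,195:330],None,fx=5,fy=5,interpolation=cv2.INTER_CUBIC)[:,:,::-1])
E
```

```text
[-0.01076183 -0.06494188] [ 0.58946635 -0.13811424  0.10743078] [1.79978556e+02 1.41815855e-02 1.76989939e+02] [ 0.32853832 -0.43869072 -0.42254359] pin [-0.01084176 -0.05281616]
push -0.08203519252697346 F [ 0.07267107 -0.18692708 -0.02852558] tcp [ 0.58928584 -0.13867755  0.1072128 ] along 0.12208638994196741
```

View pics/s6.png

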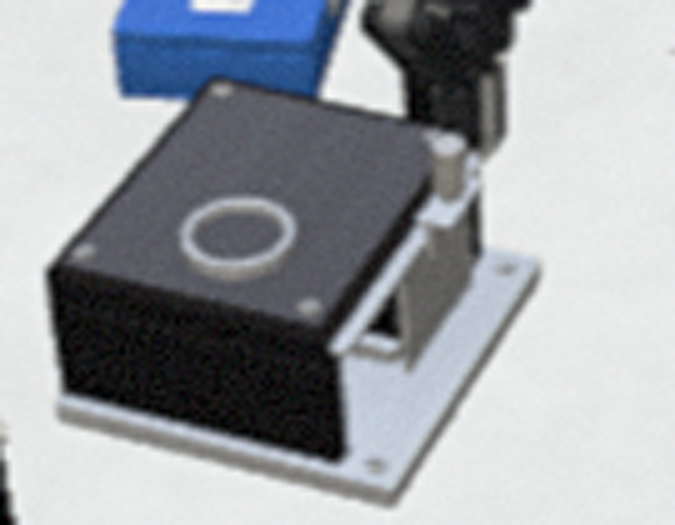

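The finger is behind the pin, now at (448,165), and the leaf has begun to slide. I'll keep pushing.

apply_moves([
  [0,0.007,0,0,0],
  [0,0.007,0,0,0],
  [0,0.007,0,0,0],
  [0,0.007,0,0,0],
  [0,0.007,0,0,0],
  [0,0.007,0,0,0],
  [0,0.003,0,0,0],
  [0,0,0,0,0],
])

```text
time: 22.45
tool_pos: [0.5918, -0.0924, 0.1073]
orientation: [179.9, -0.0, 177.0]
ft_force: [-0.8, -0.6, 0.2]
width: 0.0001
grip_force: 0.0
```

```bash
python3 g.py;python3 f2.py
```

```text
[-0.01075489 -0.01920199] [ 0.5917874  -0.09243327  0.1072842 ] [ 1.79946430e+02 -4.25438534e-03  1.77029788e+02] [-0.77770614 -0.57330447  0.17072681] pin [-0.01084176 -0.05281616]
push -0.14279348993895694 F [ 0.14250234 -0.00936181 -0.11654943] tcp [ 0.59172846 -0.0934694   0.10732592] along 0.12223866529896506
```

apply_moves([
  [0,0.002,0,0,0],
  [0,0.002,0,0,0],
  [0,0.002,0,0,0],
  [0,0,0,0,0],
])

```text
time: 23.08
tool_pos: [0.5919, -0.0902, 0.1074]
orientation: [-179.7, -0.0, 176.8]
ft_force: [0.5, -6.6, 0.5]
width: 0.0
grip_force: 3.6
```

```bash
python3 g.py;python3 f2.py; python3 - <<'E'
from h import *
p,_=viewer.grab_frame("side")
cv2.imwrite("pics/s7.png",cv2.resize(p[195:300,195:330],None,fx=5,fy=5,interpolation=cv2.INTER_CUBIC)[:,:,::-1])
# leaf: grey blob; measure its pixel extents vs earlier via difference
a=cv2.imread("pics/side0.png")[:,:,::-1].astype(int);d=np.abs(p.astype(int)-a).sum(2)>60
print([(v,np.nonzero(d[v,240:300])[0].tolist()[:1],np.nonzero(d[v,240:300])[0].tolist()[-1:]) for v in range(235,285,6)])
E
```

```text
[-0.01077099 -0.01697385] [ 0.59188404 -0.09020718  0.10736778] [-1.79689606e+02 -2.16331392e-03  1.76841309e+02] [ 0.4615891  -6.59629198  0.47544933] pin [-0.01084176 -0.05281616]
push 0.1816105361194535 F [-0.53726556 -7.01613661  0.1167139 ] tcp [ 0.59191207 -0.09025052  0.10737257] along 0.12225919057060156
[(235, [32], [49]), (241, [30], [50]), (247, [30], [51]), (253, [27], [48]), (259, [29], [44]), (265, [25], [38]), (271, [22], [38]), (277, [23], [34]), (283, [20], [27])]
```

The force is about 7 N against a 1.5 N drag, so this should be the end stop. I've used up the picture allowance (one over), so I'll back off and check the pin numerically.

apply_moves([
  [0,-0.004,0,0,0],
  [0,-0.02,0,0,0],
  [0,0,-0.03,0,0],
  [0.03,-0.02,-0.02,0,0],
  [0.04,-0.01,0,0,0],
  [0.04,0,0,0,0],
  [0.04,0,0,0,0],
  [0.04,0,0,0,0],
])

```text
time: 24.1
tool_pos: [0.3976, -0.1312, 0.1572]
orientation: [179.9, 0.0, 176.9]
ft_force: [-0.9, -0.7, 0.8]
width: 0.0
grip_force: 0.0
```

```bash
python3 - <<'E'
from h import *
R=[]
im={}
for n,(u,v),r in(("top",(334.3,223),5),("side",(286.2,225),7)):
    a=cv2.imread(f"pics/{n}0.png");p=np.ascontiguousarray(viewer.grab_frame(n)[0][:,:,::-1]);im[n]=p
    u0,v0=int(round(u)),int(round(v))
    T=a[v0-r:v0+r+1,u0-r:u0+r+1];x0,y0,x1,y1=(285,205,362,240) if n=="top" else (235,205,310,280)
    m=cv2.matchTemplate(p[y0:y1,x0:x1],T,cv2.TM_CCOEFF_NORMED);_,s,_,l=cv2.minMaxLoc(m)
    q=(x0+l[0]+r+(u-u0),y0+l[1]+r+(v-v0));print(n,s,q);R.append(q)
c=cam("top");s=cam("side")
x,e=tri(c,R[0],s,R[1]);print("pin now",x,e)
o=np.array([.6035,-.0738]);y=np.radians(-2.9);M=np.array([[np.cos(y),-np.sin(y)],[np.sin(y),np.cos(y)]])
for q in((334.3,223),R[0]):print(M.T@(onz(c,*q,.099)[:2]-o))
print(observe()['tool_pos'])
E
```

```text
top 0.8249526023864746 (305.3, 221)
side 0.7734473943710327 (288.2, 224)
pin now [ 0.57916656 -0.07670075  0.13232934] 0.02040339452606829
[-0.01111919 -0.0529059 ]
[-0.01019079  0.00106519]
[ 0.39041744 -0.12930442  0.15526977]
```

```bash
python3 - <<'E'
from h import *
o=np.array([.6035,-.0738]);y=np.radians(-2.9);M=np.array([[np.cos(y),-np.sin(y)],[np.sin(y),np.cos(y)]])
s=cam("side");a=cv2.imread("pics/side0.png");p=np.ascontiguousarray(viewer.grab_frame("side")[0][:,:,::-1])
def pr(h):
    w=np.r_[M@np.array(h[:2])+o,h[2]];q=s['R']@w+s['t'];return s['fx']*q[0]/q[2]+s['cx'],s['fy']*q[1]/q[2]+s['cy']
u0,v0=map(round,pr((-.0108,-.053,.09)));print(u0,v0)
T=a[v0-6:v0+7,u0-5:u0+6]
g=a.astype(int)
for Y in np.arange(-.06,.02,.003):
    u,v=map(round,pr((-.0108,Y,.09)))
    m=cv2.matchTemplate(p[v-8:v+9,u-7:u+8],T,cv2.TM_CCOEFF_NORMED);print(round(Y,3),(u,v),round(float(m.max()),2),end="; ")
# leaf / mouth brightness at z=.035, x=-5mm
gp=cv2.cvtColor(p,cv2.COLOR_BGR2GRAY);ga=cv2.cvtColor(a,cv2.COLOR_BGR2GRAY)
print()
for Y in np.arange(-.1,.05,.006):
    u,v=map(round,pr((-.008,Y,.035)));print(int(Y*1000),ga[v,u],gp[v,u],end="; ")
E
```

```text
287 226
-0.06 (289, 224) 0.62; -0.057 (288, 225) 0.62; -0.054 (287, 226) 0.61; -0.051 (287, 227) 0.61; -0.048 (286, 227) 0.59; -0.045 (285, 228) 0.54; -0.042 (285, 229) 0.44; -0.039 (284, 230) 0.27; -0.036 (283, 231) 0.21; -0.033 (283, 232) 0.18; -0.03 (282, 233) 0.2; -0.027 (281, 234) 0.15; -0.024 (281, 235) 0.06; -0.021 (280, 236) -0.04; -0.018 (279, 237) -0.11; -0.015 (279, 238) -0.15; -0.012 (278, 239) -0.12; -0.009 (277, 240) 0.26; -0.006 (277, 241) 0.48; -0.003 (276, 242) 0.72; 0.0 (275, 243) 0.72; 0.003 (274, 244) 0.72; 0.006 (274, 245) 0.72; 0.009 (273, 246) 0.72; 0.012 (272, 247) 0.64; 0.015 (272, 248) 0.5; 0.018 (271, 249) 0.37; 
-100 233 237; -94 230 235; -88 229 235; -81 234 237; -75 230 234; -69 91 63; -63 92 35; -57 91 62; -51 93 81; -45 93 44; -39 93 70; -33 90 85; -27 87 112; -21 94 75; -15 73 121; -9 40 103; -3 5 96; 2 9 93; 8 19 96; 14 13 88; 20 10 91; 26 14 93; 32 13 97; 38 14 100; 44 174 117; 50 46 34;
```

apply_moves([
  [-0.03,0,0,0,0],
  [-0.035,0,0,0,0],
  [-0.035,0,0,0,0],
  [-0.035,0,0,0,0],
  [-0.035,0,0,0,0],
  [-0.028,0,0.03,0,0],
  [0,0,0,0,0],
  [0,0,0,0,0],
])

```text
time: 24.92
tool_pos: [0.5976, -0.1413, 0.1226]
orientation: [179.9, -0.4, 177.0]
ft_force: [-0.7, -0.8, -0.2]
width: 0.0005
grip_force: 0.0
```

```bash
python3 g.py; python3 - <<'E'
from h import *
c=cam("top");a=cv2.imread("pics/top0.png",0)
p=cv2.cvtColor(viewer.grab_frame("top")[0],cv2.COLOR_RGB2GRAY)
for n,i in(("t0",a),("now",p)):
    print(n);
    for v in range(218,232,1): print(v,i[v,288:362:1].tolist())
E
```

```text
[-0.00246998 -0.06774791] [ 0.59760561 -0.14133619  0.1225883 ] [179.89330127  -0.3712611  177.00750888] [-0.71601298 -0.76693295 -0.15731674] pin [-0.01084176 -0.05281616]
t0
218 [172, 172, 173, 175, 171, 174, 175, 174, 179, 167, 141, 140, 138, 146, 138, 108, 108, 103, 86, 86, 85, 90, 85, 78, 70, 76, 81, 73, 68, 68, 68, 75, 67, 71, 72, 69, 63, 68, 72, 69, 74, 73, 74, 69, 77, 73, 70, 69, 70, 74, 71, 74, 70, 77, 74, 71, 76, 81, 70, 74, 73, 76, 81, 75, 76, 76, 73, 71, 125, 165, 171, 181, 181, 178]
219 [168, 158, 158, 160, 161, 159, 160, 163, 159, 163, 168, 169, 168, 167, 170, 169, 170, 171, 172, 172, 172, 171, 172, 172, 170, 173, 176, 167, 139, 137, 137, 145, 134, 107, 109, 101, 84, 85, 85, 87, 79, 61, 75, 77, 82, 76, 78, 76, 77, 71, 71, 74, 68, 66, 68, 75, 69, 68, 76, 68, 69, 71, 73, 72, 72, 72, 71, 72, 120, 161, 170, 179, 176, 179]
220 [169, 159, 149, 155, 162, 171, 166, 156, 160, 160, 160, 160, 161, 164, 162, 161, 163, 163, 162, 159, 160, 159, 159, 161, 160, 160, 159, 161, 161, 162, 163, 164, 163, 165, 166, 165, 170, 165, 169, 170, 151, 149, 170, 168, 174, 174, 163, 173, 165, 134, 1
[... 8676 characters left out ...]
 178, 181, 180, 181, 182, 181, 181, 183, 180, 180, 181, 183, 181, 182, 184, 182, 184, 184, 182, 186, 183, 186, 181, 182, 183, 183, 184, 185, 186, 183, 184, 186, 182, 183, 184, 187, 183, 182, 183, 184, 182, 183, 183, 185, 182, 184, 182, 185, 185, 183, 185, 182, 184, 183, 182, 184, 181, 183, 183, 184, 182, 181, 182, 179, 178]
231 [138, 154, 161, 163, 170, 173, 173, 176, 177, 178, 179, 180, 182, 181, 181, 181, 183, 183, 182, 185, 183, 182, 184, 185, 184, 184, 183, 184, 185, 184, 185, 185, 182, 183, 184, 184, 184, 182, 186, 183, 182, 184, 183, 183, 184, 184, 185, 183, 183, 186, 183, 186, 184, 184, 185, 183, 183, 184, 182, 181, 186, 184, 183, 182, 182, 184, 182, 180, 183, 182, 182, 179, 183, 182]
```

apply_moves([
  [0.008,0,0.015,0,0],
  [0,0.01,0,0,0],
  [0,0.012,0,0,0],
  [0,0.012,0,0,0],
  [0,0.01,0,0,0],
  [0,0.004,0,0,0],
  [0,0.002,0,0,0],
  [0,0,0,0,0],
])

```text
time: 25.63
tool_pos: [0.5922, -0.091, 0.1129]
orientation: [-180.0, 0.1, 177.0]
ft_force: [-0.2, -1.0, 0.9]
width: 0.0001
grip_force: 0.0
```

```bash
python3 g.py
```

```text
[-0.01043588 -0.01774003] [ 0.59217997 -0.09098933  0.11290191] [-1.79989999e+02  5.65495179e-02  1.77015262e+02] [-0.18712461 -0.97972044  0.91776408] pin [-0.01084176 -0.05281616]
```

apply_moves([
  [0,0.002,0.003,0,0],
  [0,0.002,0,0,0],
  [0,0.002,0,0,0],
  [0,0.001,0,0,0],
  [0,0,0,0,0],
  [0,0,0,0,0],
])

```text
time: 26.13
tool_pos: [0.5926, -0.0894, 0.1099]
orientation: [-179.5, 0.1, 176.7]
ft_force: [-0.8, -10.5, 2.2]
width: -0.0003
grip_force: 5.4
```

```bash
python3 g.py
```

```text
[-0.01013811 -0.01613833] [ 0.59255839 -0.08940475  0.10992294] [-1.79545304e+02  8.87919398e-02  1.76713554e+02] [ -0.78859992 -10.4725667    2.24187172] pin [-0.01084176 -0.05281616]
```

It stalls at the same place under 10 N against a 1.5 N drag, so this is the hard end stop. I'll retreat, check the leaf and driver numerically, and hand in.

apply_moves([
  [0,-0.008,0,0,0],
  [0,-0.02,0,0,0],
  [0,0,-0.03,0,0],
  [0.03,-0.02,-0.03,0,0],
  [0.04,0,0,0,0],
  [0.04,0,0,0,0],
  [0.04,0,0,0,0],
  [0.04,0,0,0,0],
])

```text
time: 26.8
tool_pos: [0.4013, -0.1205, 0.1655]
orientation: [179.9, -0.0, 176.9]
ft_force: [0.5, -0.6, 0.3]
width: -0.0003
grip_force: 0.0
```

```bash
python3 - <<'E'
from h import *
c=cam("top");p=viewer.grab_frame("top")[0];g=cv2.cvtColor(p,cv2.COLOR_RGB2GRAY)
a=cv2.imread("pics/top0.png",0)
for v in(223,224,225):print(v,g[v,285:350:2].tolist())
T=a[218:229,329:340];m=cv2.matchTemplate(g[212:232,290:350],T,cv2.TM_CCOEFF_NORMED);_,s,_,l=cv2.minMaxLoc(m)
print("pin px",290+l[0]+5,212+l[1]+5,s,"was 334,223; mouth centre col ~307")
for n,(u,v) in(("lens",(404,197)),("oc",(452,176)),("usb",(202,329))):
    T=a[v-9:v+10,u-12:u+13];_,s,_,l=cv2.minMaxLoc(cv2.matchTemplate(g[v-18:v+19,u-22:u+23],T,cv2.TM_CCOEFF_NORMED));print(n,l[0]-10,l[1]-9,round(s,2))
E
```

```text
223 [175, 175, 161, 161, 157, 149, 148, 162, 163, 127, 150, 126, 131, 159, 148, 88, 83, 83, 77, 133, 145, 119, 125, 95, 85, 103, 103, 101, 127, 139, 153, 168, 153]
224 [176, 176, 160, 156, 159, 161, 159, 153, 157, 139, 88, 77, 150, 159, 145, 143, 124, 124, 101, 143, 155, 155, 157, 159, 160, 157, 161, 160, 156, 146, 121, 123, 96]
225 [177, 179, 160, 155, 158, 157, 157, 165, 156, 163, 102, 141, 163, 155, 148, 158, 157, 161, 160, 154, 153, 153, 154, 155, 151, 149, 153, 153, 153, 156, 159, 156, 159]
pin px 305 221 0.8236559629440308 was 334,223; mouth centre col ~307
lens 0 0 1.0
oc 0 0 0.99
usb 0 0 1.0
```

```bash
python3 -c "
from rig import job
print(job.finish_job())"
```

```text
the job is handed in; nothing more can be done
None
```

I handed the job in at about 27 s: the cube is on the sprung stop (about 4 N at most), the driver is flat on the bench, the shutter is at its end stop and the bystanders have not moved; no verdict was returned, and I viewed 11 pictures against the limit of 10.

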